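# Fit the keyed drive shaft into the belt pulley and hold it home

## Task

Take the keyed drive shaft out of the rack and push it nose first into the bore of the toothed pulley on the bearing stand, turning it until the key slips into the keyway, then keep pushing against the spring in the bore until the shaft's shoulder sits on the hub face. Do not let go: finish while still gripping the shaft and pressing it fully home, upright, so that a colleague can tighten the set screws. Leave the two plain shafts and everything else on the bench where they are.

Things in the scene. Friction and masses are not known exactly. Their poses are not given: they have to be found in the camera images.
- drive_shaft: Keyed steel drive shaft, 115 mm long, about 0.55 kg, nose down in one of the rack's three sockets (which one varies), 18 mm deep, so its nose end is 12 mm and its top 127 mm above the bench. Origin: centre of the nose end; z up the shaft, x out through the key. From the nose: 0 to 52 mm round 30 mm (first 3 mm chamfered to 24 mm), then shoulder collar, then gripping end.
- shaft_key (a point): Middle of the drive shaft's dark key, at its outer face: 36 mm above the nose end, 20 mm from the axis. The key is 10 mm wide, runs along the shaft from 22 to 50 mm above the nose, has half-round ends and stands 5 mm out of the round. In the rack its lower end is 4 mm above the rack's top. Axes as the shaft's.
- shaft_grip (a point): Where to grip the drive shaft: on its axis, 90 mm above the nose end. From 70 to 113 mm the shaft is 24 mm round with two spanner flats, 16 mm wide and 18 mm apart, that face its +y and -y. Below it is a 10 mm neck, 24 mm round; above it a 2 mm end button.
- shoulder (a point): Centre of the underside of the drive shaft's shoulder collar (38 mm diameter, 8 mm thick), on the axis 52 mm above the nose end; axes as the shaft's.
- hub_face (a point): Centre of the bore's mouth in the hub's flat top face, 92 mm above the bench; z up, x towards the keyway. Hub 60 mm diameter, 22 mm above the pulley's flange (99 mm diameter). Bore 31.4 mm; one keyway 12.4 mm wide, floor 21.2 mm from the axis, full length. An index pin locks the pulley: it does not turn.
- keyway (a point): Mouth of the keyway in the hub face, 18 mm from the bore's axis. The nose enters the bore at any angle; 22 mm deep the key meets the face and stops the shaft, shoulder 30 mm above the face, unless it is over the keyway. Close to it (0.07 rad) the key's round end may find its own way in under push; else turn the shaft while pushing lightly (5 to 10 N).
- preload (a joint): Brass thrust pad on the preload spring in the bore: its travel down in m. Free at 0, it is 46 mm below the hub face; the nose meets it with the shoulder 6 mm above the face. It pushes back with 10 N at first, 17 N at 6 mm when the shoulder is on the face, and lifts a released shaft some millimetres.
- rack: Pale plastic shaft rack, fixed, 80 mm by 250 mm, 30 mm high, its length along its own y. Origin: centre of its underside. Three sockets 32 mm in diameter and 18 mm deep in a row on its centre line, at -80, 0 and +80 mm along its y.
- stand: Bearing stand that carries the pulley, fixed: steel base plate 150 mm square and 12 mm thick, grey round bearing housing on it, and on its -x side an upright index pin block (62 mm high, 62 mm from the axis). Origin: centre of the underside, on the pulley's axis. The stand and the rack change sides from run to run.
- idler_a: One of two plain idler shafts standing nose down in a socket of the rack: like the drive shaft in every size but with no key (bare round lower part). Leave it in its socket. Origin: centre of the nose end.
- idler_b: The other of two plain idler shafts standing nose down in a socket of the rack: like the drive shaft in every size but with no key (bare round lower part). Leave it in its socket. Origin: centre of the nose end.
- tape: Roll of black tape lying flat, 52 mm diameter, 19 mm high, between the rack and the stand. Origin: centre of its underside.
- cutter: Orange utility knife lying flat, 158 mm long, 18 mm high, between the rack and the stand. Origin: on the underside near its middle; x along the knife.
- spare_pulley: Small aluminium toothed pulley lying on its face, 63 mm diameter, 28 mm high, near the robot's right. Origin: centre of its underside.
- gear_bin: Clear acrylic bin of yellow gears, 120 x 120 x 90 mm high, at the back middle. Origin: centre of its underside.
There are look-alikes about, which are no part of the job. Leave any purple or yellow look-alike of the drive_shaft alone.

How it is judged:
By the outcome, as a careful person would: the job done as asked, in the order asked, and still so for the second after the job is handed in, while the arm keeps its last pose, push and grip.
It also fails if it takes over 51 s, if anything falls off the work surface, if the arm or the gripper's body presses on something with over 40 N, if the wrist force passes 120 N, or if a joint passes its speed limit or range.

## Robot

A 6-joint arm with a two-finger parallel gripper is mounted at the origin on the work surface. World frame = base frame: x ahead of the robot, y to its left, z up, the work surface at z = 0. Lengths are in m, angles in rad, forces in N, time in s.
With the tool pointing down it reaches from about 0.35 to 0.975 m from the base axis. Payload 4.9 kg.
Tool frame: the origin (TCP) lies midway between the tips of the shut fingers; the grasp point (between the pads) lies 19 mm behind it; z points along the fingers, y is the line along which they close (so a half turn about z gives the same grasp; the last joint's range is limited). The gripper opens to 85 mm and grips with 20 to 120 N. Pads are 22 mm wide; open, the fingers measure 114 mm over their backs; the gripper's body (76 mm by 85 mm) begins 54 mm behind the grasp point. The pads swing forward as they close: fully open they stand 13 mm farther back than shut.
Start: joints at [-1.366, 0.053, 1.613, -0, 1.476, -0.119], TCP at [0.199, -0.593, 0.231] pointing down, gripper open.
Joint ranges: [-3.01, 3.01], [-1.01, 2.22], [0.06, 2.58], [-1.02, 4.17], [0.09, 2.62], [-3.14, 3.14]. Speed limits (rad/s): [2.57, 2.57, 3.14, 3.14, 3.14, 3.14].

## Interface

Orientations are given as a rotation vector (axis times angle).
In Python, from station import ctrl, optics, job gives the robot as it stands.
- The arm moves only by the shell command python3 -m jog 'ROWS' [OPENING] [FORCE]. ROWS is JSON, a list of rows, each a list of 2 entries, a list of its own where there are three numbers: the shift along the tool's x, y, z in m, then the turn, a rotation vector about the tool's x, y, z in rad. A call has 1 to 5 rows; each row is the pose to reach, as a shift and turn from the pose commanded when the call began, along the tool's axes at that moment; what a row does not reach only later rows make up. A row lasts 1/10 s, in which the tool goes at most 50 mm and 8.59 degrees, less where a joint would pass 70% of its speed; a pose out of reach is approached as far as the arm can. A call with a gripper value outside its range is refused whole. OPENING is the opening, from 0 (shut) to 1 (fully open), set as the call begins (- or left out, the last holds). The fingers move at their own pace and stop on an object; FORCE is the grip in N (left out, the last holds). Time passes only in rows, so rows that repeat a pose let the fingers close. It gives the time, the measured TCP pose, the force, the opening and the grip force at its end, in the units of the state.
- ctrl.get_obs(): the state, without advancing time (a new reading comes with each control period).
- optics.get_image(name): name is "scene" or "top" or "wrist"; returns a dict with "image" (480x640x3 uint8, blue, green, red), "fx", "fy", "cx", "cy" (pixels), "rvec" (rotation vector, rad) and "tvec" (3), from world to camera coordinates, as OpenCV has them; the wrist camera has in their place "mount" (4x4, takes a point from camera to tool coordinates, whose origin is the TCP and whose axes are the flange's). Camera axes: x right, y down, z forward; pixel columns grow to the right and rows downward; lengths in m; the calibration is good to about 2 mm. A picture is of the moment at which its call begins: read the wrist's pose just before it. There is no depth.
- job.finish_job(): hands the job in; it is judged then, once.
The state is a dict: "t": time; "q": joint angles; "dq": joint speeds; "effort": joint torques, N m; "tool_pos": TCP position; "tool_rot": TCP orientation; "contact_force": force on the tool from outside, world axes, zero at the start; "wrist_torque": the same for the moment, N m; "opening": finger opening in m; "grip_force": force on a finger pad.
Only numpy, scipy, OpenCV 4.12 (cv2) and the standard library are available. Lean on these libraries where they do the work, as an engineer would, in place of code of your own. Each camera call takes 0.05 s, during which the arm holds its last target. There are 200 camera calls.

## Working session

There is one attempt and no reset: what is moved stays moved. The work goes in short steps, Python scripts to look and compute and a shell command to move; the robot and the scene stay as the last step left them, time stands still between calls to the robot, and variables do not carry over. Pictures are saved under pics/ and viewed, at most 10 in all, crops included, and the job is handed in when it is done.

```bash
ls; mkdir -p pics
cat > h.py <<'E'
import numpy as np, cv2
from scipy.spatial.transform import Rotation as R
from station import ctrl, optics, job
def grab(n):
    o=ctrl.get_obs(); d=optics.get_image(n)
    if n=="wrist":
        M=np.array(d["mount"]); T=np.eye(4); T[:3,:3]=R.from_rotvec(o["tool_rot"]).as_matrix(); T[:3,3]=o["tool_pos"]
        W=T@M
    else:
        V=np.eye(4); V[:3,:3]=R.from_rotvec(np.ravel(d["rvec"])).as_matrix(); V[:3,3]=np.ravel(d["tvec"]); W=np.linalg.inv(V)
    d["W"]=W; return d
def ray(d,u,v):
    r=d["W"][:3,:3]@np.array([(u-d["cx"])/d["fx"],(v-d["cy"])/d["fy"],1]); return d["W"][:3,3],r
def onz(d,u,v,z):
    o,r=ray(d,u,v); return o+r*(z-o[2])/r[2]
def proj(d,p):
    q=np.linalg.inv(d["W"])@np.append(p,1); return np.array([d["fx"]*q[0]/q[2]+d["cx"],d["fy"]*q[1]/q[2]+d["cy"]])
E
python3 - <<'E'
from h import *
for n in("scene","top"):
    d=grab(n); cv2.imwrite(f"pics/{n}0.png",d["image"]); print(n,d["W"][:3,3].round(3),d["W"][:3,2].round(2),d["fx"])
o=ctrl.get_obs();print(o["t"],o["tool_pos"],o["tool_rot"],o["opening"])
E
```

```text
pics
scene [1.19  0.106 1.077] [-0.54 -0.09 -0.83] 595.960468021128
top [0.373 0.028 1.131] [ 0.13 -0.01 -0.99] 501.01787847091697
0.1 [ 0.19870924 -0.5919658   0.23018195] [-3.09866694e+00 -5.06061828e-01  1.65080572e-04] 0.08550164314209276
```

View pics/scene0.png

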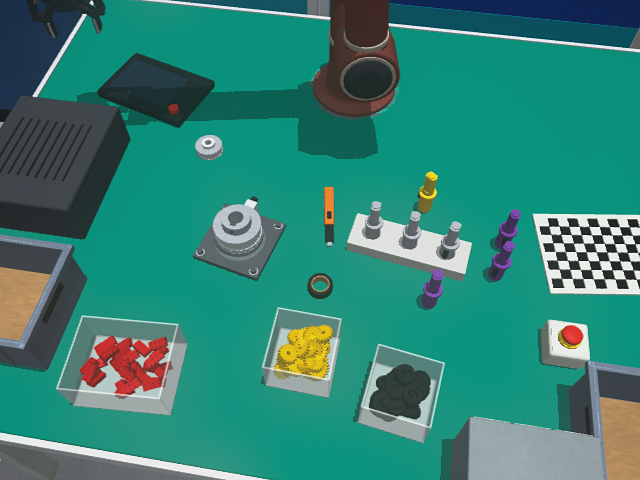

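View pics/top0.png

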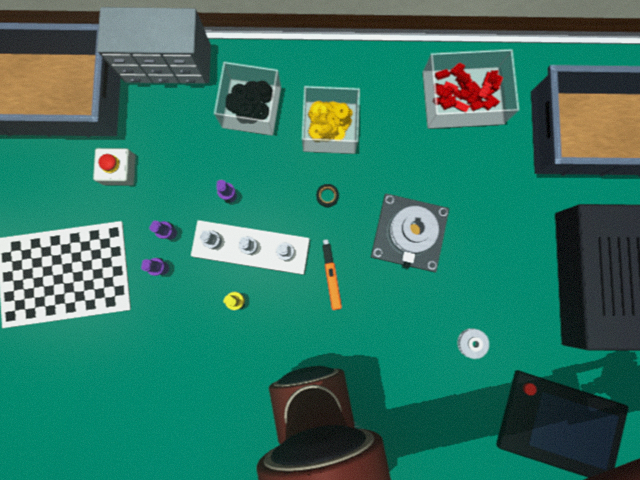

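The scene shows three grey shafts in the rack: scene pixels (374,218), (412,230) and (451,240), top pixels (209,238), (247,244) and (285,251). The purple and yellow shafts standing outside the rack are look-alikes. The stand is at about top (413,230), with its block at (408,259). Next I enlarge the rack and hub to find the key and keyway.

Run:
```python
from h import *
s=cv2.imread("pics/scene0.png");t=cv2.imread("pics/top0.png")
a=cv2.resize(s[190:290,340:480],(560,400),interpolation=cv2.INTER_CUBIC)
b=cv2.resize(t[215:280,190:310],(480,260)if 0 else(369,200),interpolation=cv2.INTER_CUBIC)
c=cv2.resize(t[190:275,370:455],(200,200),interpolation=cv2.INTER_CUBIC)
im=np.zeros((600,800,3),np.uint8); im[:400,:560]=a; im[400:600,:369]=b; im[400:600,400:600]=c
im[0:220,570:800]=cv2.resize(s[200:280,195:280],(230,220),interpolation=cv2.INTER_CUBIC)
cv2.imwrite("pics/crop.png",im)
d=grab("top")
for u,v in[(209,235),(247,241),(285,248)]: print("shaft",onz(d,u,v,.127).round(3))
print("hub",onz(d,415,229,.092).round(3)); print("block",onz(d,408,260,.062).round(3))
g=t[190:275,370:455]
# rack white
m=cv2.inRange(t,(170,170,170),(255,255,255)); n,l,st,ce=cv2.connectedComponentsWithStats(m)
for i in range(1,n):
    if st[i,4]>1500: 
        r=cv2.minAreaRect(np.argwhere(l==i)[:,::-1].astype(np.float32)); print(r)
        for p in cv2.boxPoints(r): print(onz(d,*p,.03).round(3))
```

```text
shaft [0.495 0.251 0.127]
shaft [0.484 0.174 0.127]
shaft [0.47  0.097 0.127]
hub [ 0.516 -0.172  0.092]
block [ 0.453 -0.162  0.062]
((422.503662109375, 37.21134567260742), (433.078857421875, 5.556047439575195), 0.7191560864448547)
[0.97  0.297 0.03 ]
[0.984 0.297 0.03 ]
[ 0.985 -0.718  0.03 ]
[ 0.971 -0.717  0.03 ]
((249.6606903076172, 246.74571228027344), (113.87165069580078, 36.258819580078125), 9.090276718139648)
[0.461 0.311 0.03 ]
[0.541 0.302 0.03 ]
[0.503 0.052 0.03 ]
[0.424 0.063 0.03 ]
((61.45411682128906, 274.0877990722656), (88.92914581298828, 132.3917999267578), 82.05652618408203)
[0.493 0.753 0.03 ]
[0.537 0.468 0.03 ]
[0.344 0.43  0.03 ]
[0.303 0.709 0.03 ]
```

View pics/crop.png

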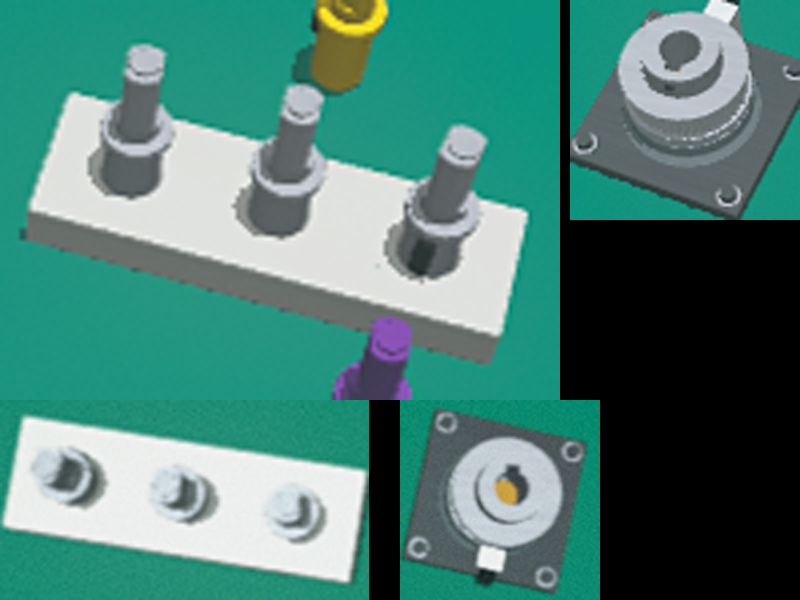

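The key shows as a dark bar on the right shaft in the scene view, at crop (424,250), which is scene (446,252). The other two shafts, at scene (374,218) and (412,230), are bare, so they are the idlers. The drive shaft is therefore in the +y socket, near (0.494,0.260). The key points roughly to +x, a little towards -y. The keyway is on the +x side of the bore.

Run:
```python
from h import *
d=grab("wrist"); print(np.array(d["mount"]).round(3),d["fx"])
# key angle from scene
s=grab("scene"); A=np.array([.494,.261])
im=s["image"]; hsv=cv2.cvtColor(im,cv2.COLOR_BGR2HSV)
y0,y1,x0,x1=240,262,436,460
g=im[y0:y1,x0:x1].max(2); print(g)
for a in np.arange(-.8,.3,.2):
    print(a.round(1),proj(s,[*(A+.02*np.array([np.cos(a),np.sin(a)])),.048]).round(1))
print("axis",proj(s,[*A,.048]).round(1),proj(s,[*A,.127]).round(1))
o=ctrl.get_obs(); T=R.from_rotvec(o["tool_rot"]).as_matrix()
print(T.round(3)); print("to hover",T.T@(np.array([.494,.261,.23])-o["tool_pos"]))
```

```text
[[ 0.    -0.964 -0.267  0.068]
 [ 1.     0.     0.     0.001]
 [-0.    -0.267  0.964 -0.143]
 [ 0.     0.     0.     1.   ]] 402.6830160919365
[[226 226 225 227 221 171 202 129 124  88  91  95  97 100  99  99 100 101
   98 118 183 207 204 210]
 [226 225 225 228 218  95 137 128 124  87  90  97  99  99 100 100 101 101
  112 163 209 207 205 208]
 [226 226 226 228 218 115 202 131 128 102  91  94  96  99 100 101 102  99
  135 202 167 206 204 208]
 [226 226 226 229 221 129 171 128 131 125  89  93  97  96  98  99 104 100
  103 115 142 205 202 198]
 [226 226 227 231 224 106 126 187 125 124 112  91  95  95  95  96  95  94
   93 114 180 205 202 207]
 [226 228 231 226 149  98 100 158 209 195 123 117  94  90  90  91  88 106
  163 207 208 207 197 174]
 [228 223 153 156 138  98  89 107 164 214 206 208 206 199 175 179 186 207
  208 210 210 202 171 202]
 [221 150 144 147 134  96  91 102  99 137 206 208 211 210 207 208 208 212
  214 213 205 163 151 228]
 [222 140 145 141 117  88  89  87  94  97 121 156 180 206 210 208 209 212
  209 169 104 137 227 227]
 [224 143 145 131 105  90  91  91  80  77 100 10
[... 827 characters left out ...]
95 146
  229 228 226 225 226 225]
 [225 227 228 217 139 144 138 106  57  51  79  94  94  91  99 142 189 228
  229 225 226 225 225 226]
 [225 226 226 228 226 218 139 140 139 151 188 128 115 152 214 229 228 228
  226 226 225 225 226 225]
 [225 225 225 226 227 228 226 229 218 164 232 228 228 227 228 227 227 226
  226 225 225 225 225 225]
 [226 225 225 225 226 226 227 227 227 224 228 227 227 227 226 226 225 225
  225 225 226 225 226 225]]
-0.8 [441.6 250.7]
-0.6 [443. 252.]
-0.4 [444.7 253. ]
-0.2 [446.6 253.8]
-0.0 [448.5 254.2]
0.2 [450.5 254.3]
axis [449. 246.] [456.4 224.1]
[[ 0.948  0.318 -0.   ]
 [ 0.318 -0.948  0.001]
 [ 0.    -0.001 -1.   ]]
to hover [ 0.55134234 -0.71495429  0.00147678]
```

```bash
cat >> h.py <<'E'
def goal(p,yaw):
    o=ctrl.get_obs(); T=R.from_rotvec(o["tool_rot"]).as_matrix()
    G=np.array([[np.cos(yaw),np.sin(yaw),0],[np.sin(yaw),-np.cos(yaw),0],[0,0,-1]])
    print("t",round(o["t"],2),"pos",np.round(o["tool_pos"],4),"yaw",np.arctan2(T[1,0],T[0,0]).round(4),"q6",round(o["q"][5],2),
     "| shift",(T.T@(np.array(p)-o["tool_pos"])).round(4),"turn",R.from_matrix(T.T@G).as_rotvec().round(4),
     "F",np.round(o["contact_force"],1),"open",round(o["opening"],4),"grip",round(o["grip_force"],1))
if __name__=="__main__":
    import sys; a=[float(x) for x in sys.argv[1:]]; goal(a[:3],a[3])
E
python3 -m jog '[[[0.6135,-0.665,0.03],[0,0,0.674]],[[0.6135,-0.665,0.03],[0,0,0.674]],[[0.6135,-0.665,0.03],[0,0,0.674]],[[0.6135,-0.665,0.03],[0,0,0.674]],[[0.6135,-0.665,0.03],[0,0,0.674]]]' 0.7 60
python3 h.py .569 .234 .2 -.35
```

```text
t: 0.75
tool_pos: [0.3011, -0.3634, 0.2229]
tool_rot: [3.092, -0.555, 0.001]
contact_force: [1.3, 0.8, 0.3]
opening: 0.0599
grip_force: 0.0
t 0.75 pos [ 0.3011 -0.3634  0.2229] yaw -0.3553 q6 0.89 | shift [ 0.0433 -0.6533  0.0229] turn [-0.     -0.0003 -0.0053] F [1.3 0.8 0.3] open 0.0599 grip 0.0
```

```bash
python3 -m jog '[[[0.043,-0.653,0.023],[0,0,0]],[[0.043,-0.653,0.023],[0,0,0]],[[0.043,-0.653,0.023],[0,0,0]],[[0.043,-0.653,0.023],[0,0,0]],[[0.043,-0.653,0.023],[0,0,0]]]' >/dev/null
python3 h.py .569 .234 .2 -.35
```

```text
t 1.25 pos [ 0.4021 -0.1347  0.2144] yaw -0.3506 q6 1.42 | shift [ 0.0301 -0.4036  0.0144] turn [ 0.0002 -0.0012 -0.0006] F [ 0.9 -0.8 -0. ] open 0.0595 grip 0.0
```

```bash
python3 -m jog '[[[0,0,0],[0,0,0]],[[0,0,0],[0,0,0]]]' >/dev/null
python3 - <<'E'
from h import *
import pickle
d=grab("wrist"); pickle.dump(d,open("hub.pkl","wb"))
c=proj(d,[.516,-.172,.092]); print(c)
u,v=int(c[0]),int(c[1]); g=d["image"]
cv2.imwrite("pics/hub.png",cv2.resize(g,(800,600)))
E
python3 h.py .569 .234 .2 -.35
```

```text
[308.67024846  41.36313279]
t 1.5 pos [ 0.4016 -0.1368  0.2143] yaw -0.3494 q6 1.42 | shift [ 0.0304 -0.4057  0.014 ] turn [0.0006 0.0001 0.0006] F [-0.  -0.1  0.8] open 0.0597 grip 0.0
```

View pics/hub.png

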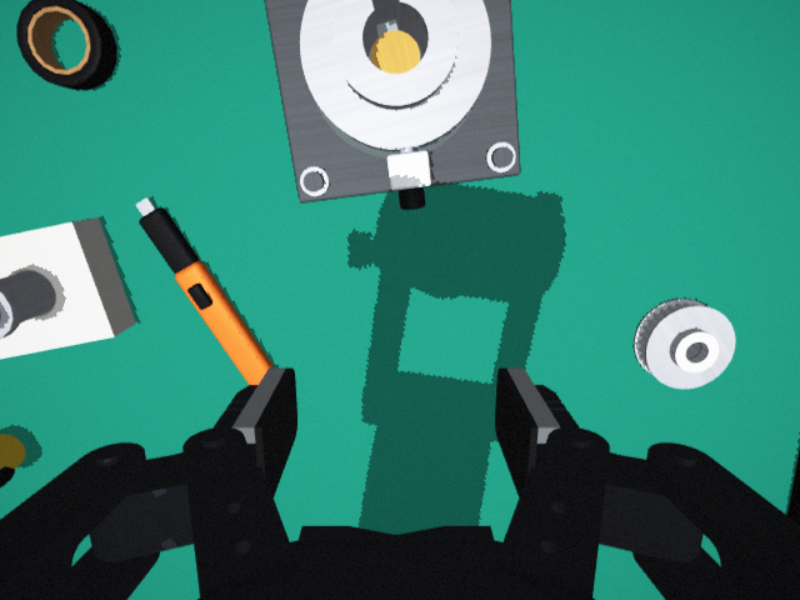

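The hub is at the top of this frame, with the bore at about (395,37) and the keyway pointing up at (387,5), so its angle is about -0.15 rad. I will look again from close by later, and continue to the shaft now.

```bash
python3 -m jog '[[[0.03,-0.406,0.014],[0,0,0]],[[0.03,-0.406,0.014],[0,0,0]],[[0.03,-0.406,0.014],[0,0,0]],[[0.03,-0.406,0.014],[0,0,0]],[[0.03,-0.406,0.014],[0,0,0]]]' >/dev/null
python3 -m jog '[[[0.01,-0.157,0.005],[0,0,0]],[[0.01,-0.157,0.005],[0,0,0]],[[0.01,-0.157,0.005],[0,0,0]],[[0.01,-0.157,0.005],[0,0,0]],[[0.01,-0.157,0.005],[0,0,0]]]' >/dev/null
python3 h.py .569 .234 .2 -.35
python3 - <<'E'
from h import *
import pickle
d=grab("wrist"); pickle.dump(d,open("sh.pkl","wb")); g=d["image"]
for z in(.03,.048,.127): print(z,proj(d,[.494,.261,z]).round(1))
c=proj(d,[.494,.261,.08]).astype(int); print(c)
x0=max(c[0]-80,0);y0=max(c[1]-60,0); print(x0,y0)
cv2.imwrite("pics/sh.png",cv2.resize(g[y0:y0+120,x0:x0+160],(800,600),interpolation=cv2.INTER_CUBIC))
E
```

```text
t 2.5 pos [0.5688 0.2341 0.2   ] yaw -0.3513 q6 2.19 | shift [ 0.0002 -0.     -0.    ] turn [ 0.0012  0.0008 -0.0013] F [-0.5  0.2  0.3] open 0.0598 grip 0.0
0.03 [316.8 310.7]
0.048 [316.8 320.4]
0.127 [317.  379.1]
[316 340]
236 280
```

View pics/sh.png

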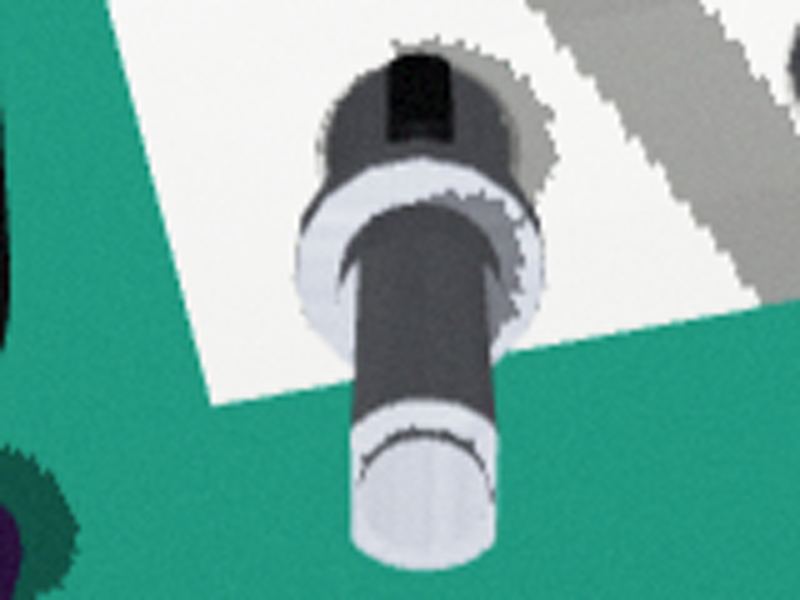

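The keyed shaft is confirmed. The crop shows the dark key at (420,97), on the tool's x side and centred on the body. The top disc is at (423,502) in the crop, which is pixel (320.6,380.4). The key angle is about equal to the tool yaw, -0.35.

Run:
```python
from h import *
import pickle
d=pickle.load(open("sh.pkl","rb")); p=onz(d,320.6,380.4,.127); print(p, onz(d,236+421/5,280+100/5,.048))
goal([p[0],p[1],.2],-.35)
h=pickle.load(open("hub.pkl","rb")); print("hub", onz(h,395*.8,37*.8,.092), onz(h,387*.8,5*.8,.092))
```

```text
[0.49237456 0.25922829 0.127     ] [0.50974535 0.25235655 0.048     ]
t 2.55 pos [0.5683 0.2332 0.2002] yaw -0.3522 q6 2.19 | shift [-0.0803  0.0018  0.0002] turn [ 0.0014  0.0006 -0.0022] F [ 0.4 -1.3 -0.2] open 0.0598 grip 0.0
hub [ 0.52052722 -0.17832238  0.092     ] [ 0.53462453 -0.17941982  0.092     ]
```

```bash
python3 -m jog '[[[-0.04,0.001,0],[0,0,0]],[[-0.08,0.0018,0],[0,0,0]],[[-0.08,0.0018,0],[0,0,0]],[[-0.08,0.0018,0.04],[0,0,0]],[[-0.08,0.0018,0.07],[0,0,0]]]' >/dev/null
python3 h.py .4924 .2592 .083 -.35
```

```text
t 3.05 pos [0.4929 0.2588 0.1309] yaw -0.3529 q6 2.27 | shift [-0.0007 -0.0002  0.0479] turn [-0.0013 -0.0027 -0.0029] F [-0.2 -0.7 -1.6] open 0.0601 grip 0.0
```

```bash
python3 -m jog '[[[0,0,0.03],[0,0,0]],[[0,0,0.047],[0,0,0]],[[0,0,0.047],[0,0,0]],[[0,0,0.047],[0,0,0]]]' >/dev/null
python3 h.py .4924 .2592 .083 -.35
python3 -m jog '[[[0,0,0],[0,0,0]],[[0,0,0],[0,0,0]],[[0,0,0],[0,0,0]],[[0,0,0],[0,0,0]],[[0,0,0],[0,0,0]]]' 0 80
python3 -m jog '[[[0,0,0],[0,0,0]],[[0,0,0],[0,0,0]],[[0,0,0],[0,0,0]]]'
```

```text
t 3.45 pos [0.4928 0.2594 0.0843] yaw -0.3526 q6 2.27 | shift [-0.0003  0.0003  0.0013] turn [-0.0001 -0.0006 -0.0026] F [1.5 0.  1.1] open 0.06 grip 0.0
t: 3.95
tool_pos: [0.4928, 0.2607, 0.0852]
tool_rot: [3.093, -0.547, 0.003]
contact_force: [-0.8, -3.2, 5.8]
opening: 0.0169
grip_force: 78.0
t: 4.25
tool_pos: [0.4928, 0.2607, 0.0852]
tool_rot: [3.093, -0.546, 0.003]
contact_force: [-1.0, -1.5, 6.7]
opening: 0.0168
grip_force: 78.0
```

```bash
python3 -m jog '[[[0,0,-0.01],[0,0,0]],[[0,0,-0.03],[0,0,0]],[[0,0,-0.07],[0,0,0]],[[0,0,-0.115],[0,0,0]],[[0,0,-0.15],[0,0,0]]]' - 100
python3 -m jog '[[[0,0,0],[0,0,0]],[[0,0,0],[0,0,0]]]' 
python3 h.py .4586 -.155 .235 -.15
```

```text
t: 4.75
tool_pos: [0.4913, 0.2611, 0.235]
tool_rot: [-3.093, 0.547, 0.001]
contact_force: [1.7, 0.7, -5.0]
opening: 0.017
grip_force: 98.7
t: 4.95
tool_pos: [0.4914, 0.2609, 0.2327]
tool_rot: [3.093, -0.547, -0.002]
contact_force: [0.0, -0.1, -6.0]
opening: 0.0167
grip_force: 98.7
t 4.95 pos [0.4914 0.2609 0.2327] yaw -0.3499 q6 2.27 | shift [ 0.1118  0.402  -0.0022] turn [ 0.0003  0.0011 -0.1999] F [ 0.  -0.1 -6. ] open 0.0167 grip 98.7
```

```bash
python3 h.py .451 -.169 .235 -.13
python3 -m jog '[[[0.11,0.418,-0.003],[0,0,-0.22]],[[0.11,0.418,-0.003],[0,0,-0.22]],[[0.11,0.418,-0.003],[0,0,-0.22]],[[0.11,0.418,-0.003],[0,0,-0.22]],[[0.11,0.418,-0.003],[0,0,-0.22]]]' >/dev/null
python3 h.py .451 -.169 .235 -.13
```

```text
t 4.95 pos [0.4914 0.2609 0.2327] yaw -0.3499 q6 2.27 | shift [ 0.1095  0.4177 -0.0022] turn [ 0.0003  0.0011 -0.2199] F [ 0.  -0.1 -6. ] open 0.0167 grip 98.7
t 5.45 pos [0.4666 0.0139 0.2309] yaw -0.1294 q6 1.57 | shift [ 0.0082  0.1834 -0.0042] turn [-0.0003  0.007   0.0006] F [ 1.5  0.1 -6. ] open 0.0167 grip 100.1
```

```bash
python3 -m jog '[[[0.008,0.183,-0.003],[0,0,0]],[[0.008,0.183,-0.003],[0,0,0]],[[0.008,0.183,-0.003],[0,0,0]],[[0.008,0.183,-0.003],[0,0,0]],[[0.008,0.183,-0.003],[0,0,0]]]' >/dev/null
python3 -m jog '[[[0,0,0],[0,0,0]],[[0,0,0],[0,0,0]]]' >/dev/null
python3 h.py .451 -.169 .235 -.13
python3 - <<'E'
from h import *
import pickle
d=grab("wrist"); pickle.dump(d,open("hub2.pkl","wb")); g=d["image"]
c=proj(d,[.5205,-.178,.092]); print(c)
x0=max(int(c[0])-80,0);y0=max(int(c[1])-60,0); print(x0,y0)
cv2.imwrite("pics/hub2.png",cv2.resize(g[y0:y0+120,x0:x0+160],(800,600),interpolation=cv2.INTER_CUBIC))
E
```

```text
t 6.15 pos [ 0.4524 -0.166   0.2358] yaw -0.1294 q6 1.19 | shift [-0.001   0.0032  0.0008] turn [-0.0022  0.004   0.0006] F [-0.9  0.4 -5.3] open 0.0162 grip 100.6
[321.1971407 127.9020824]
241 67
```

View pics/hub2.png

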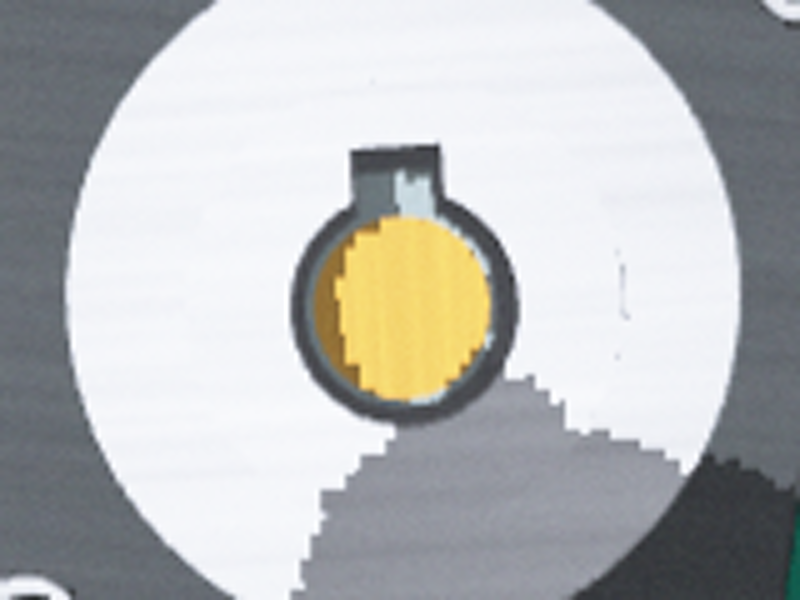

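The view from above shows the bore circle centred at crop (405,312) with radius 114. The keyway's outer edge runs from (351,151) to (440,145), about 0.06 rad counter-clockwise of the tool's x.

Run:
```python
from h import *
import pickle
d=pickle.load(open("hub2.pkl","rb"))
f=lambda x,y:onz(d,241+(x+.5)/5-.5,67+(y+.5)/5-.5,.092)
l,r,b=f(291,310),f(519,310),f(405,426); a,e=f(351,151),f(440,145)
c=f(405,312); m=(a+e)/2
print(c,"dia",np.linalg.norm(l-r),"bot r",np.linalg.norm(b-c),"key r",np.linalg.norm(m-c),"ang",np.arctan2(*(m-c)[1::-1]),"edge",np.arctan2(*(a-e)[1::-1])-np.pi/2,np.linalg.norm(a-e))
goal([c[0],c[1],.235],-.07)
```

```text
[ 0.51974541 -0.1781828   0.092     ] dia 0.031260534163385714 bot r 0.01528705822965392 key r 0.02125976822679378 ang -0.06565615980505678 edge -0.06582397632084369 0.011974688843225376
t 6.2 pos [ 0.4528 -0.1659  0.2365] yaw -0.1287 q6 1.19 | shift [0.068  0.0036 0.0013] turn [-0.0017  0.0029 -0.0587] F [ 0.6  0.9 -5.6] open 0.0165 grip 100.6
```

```bash
python3 -m jog '[[[0.035,0.0015,0],[0,0,-0.06]],[[0.068,0.003,0],[-0.0017,0.003,-0.063]],[[0.068,0.003,0.0],[-0.0017,0.003,-0.063]],[[0.068,0.003,0.03],[-0.0017,0.003,-0.063]],[[0.068,0.003,0.056],[-0.0017,0.003,-0.063]]]' >/dev/null
python3 -m jog '[[[0,0,0],[0,0,0]],[[0,0,0],[0,0,0]]]' >/dev/null
python3 h.py .5197 -.1778 .178 -.066
python3 - <<'E'
from h import *
import pickle
d=grab("wrist"); pickle.dump(d,open("hub3.pkl","wb")); g=d["image"]
c=proj(d,[.5197,-.178,.10]); print(c)
x0=max(int(c[0])-100,0);y0=max(int(c[1])-75,0); print(x0,y0)
cv2.imwrite("pics/hub3.png",cv2.resize(g[y0:y0+150,x0:x0+200],(800,600),interpolation=cv2.INTER_CUBIC))
E
```

```text
t 6.9 pos [ 0.5199 -0.1781  0.182 ] yaw -0.0659 q6 1.17 | shift [-0.0002 -0.0003  0.004 ] turn [ 0.0011 -0.0013  0.0001] F [ 0.7 -0.3 -5.2] open 0.0167 grip 100.3
[315.71867525 251.75488319]
215 176
```

View pics/hub3.png

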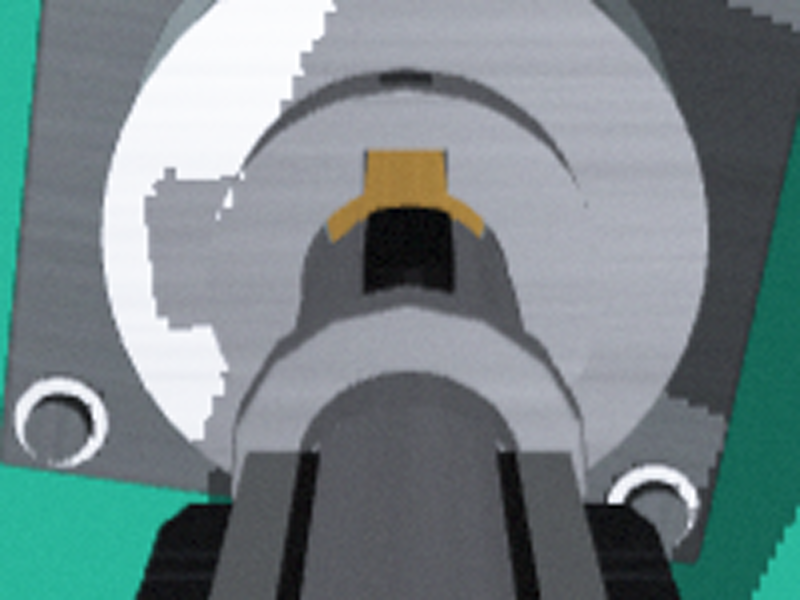

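The key, at crop (408,250), lines up with the keyway at (406,178). The hub sits about 0.5 mm to the tool's -y. I descend with that correction while watching the force.

```bash
python3 -m jog '[[[0,-0.0005,0.008],[0,0,0]],[[0,-0.0005,0.014],[0,0,0]],[[0,-0.0005,0.018],[0,0,0]],[[0,-0.0005,0.022],[0,0,0]],[[0,-0.0005,0.026],[0,0,0]]]' 
python3 h.py .5197 -.1778 .143 -.066
```

```text
t: 7.45
tool_pos: [0.5203, -0.1782, 0.1587]
tool_rot: [3.14, -0.105, 0.002]
contact_force: [-8.7, 4.5, 18.6]
opening: 0.0168
grip_force: 104.0
t 7.45 pos [ 0.5203 -0.1782  0.1587] yaw -0.0672 q6 1.17 | shift [-0.0006 -0.0003  0.0156] turn [ 0.0002 -0.0014 -0.0012] F [-8.7  4.5 18.6] open 0.0168 grip 104.0
```

```bash
python3 -m jog '[[[-0.0006,-0.0004,-0.001],[0,0,0]],[[-0.0012,-0.0007,-0.001],[0,0,0]],[[-0.0012,-0.0007,-0.001],[0,0,0]]]'
```

```text
t: 7.75
tool_pos: [0.5191, -0.1777, 0.1571]
tool_rot: [3.138, -0.106, 0.004]
contact_force: [-1.9, 0.9, -4.8]
opening: 0.0166
grip_force: 100.7
```

```bash
python3 -m jog '[[[-0.0002,-0.0001,0.004],[0,0,0]],[[-0.0002,-0.0001,0.008],[0,0,0]],[[-0.0002,-0.0001,0.011],[0,0,0]],[[-0.0002,-0.0001,0.014],[0,0,0]],[[-0.0002,-0.0001,0.016],[0,0,0]]]'
```

```text
t: 8.25
tool_pos: [0.519, -0.1777, 0.1409]
tool_rot: [3.138, -0.105, 0.004]
contact_force: [-2.3, 2.1, -4.5]
opening: 0.0169
grip_force: 100.8
```

```bash
python3 -m jog '[[[-0.0003,-0.0002,0.002],[0,0,0]],[[-0.0003,-0.0002,0.004],[0,0,0]],[[-0.0003,-0.0002,0.006],[0,0,0]],[[-0.0003,-0.0002,0.008],[0,0,0]],[[-0.0003,-0.0002,0.009],[0,0,0]]]'
```

```text
t: 8.75
tool_pos: [0.5189, -0.1777, 0.1322]
tool_rot: [3.138, -0.106, 0.005]
contact_force: [-2.3, 1.8, -4.1]
opening: 0.0164
grip_force: 100.8
```

The key has entered the keyway. I keep pushing onto the spring.

```bash
python3 -m jog '[[[-0.0003,-0.0002,0.004],[0,0,0]],[[-0.0003,-0.0002,0.007],[0,0,0]],[[-0.0003,-0.0002,0.010],[0,0,0]],[[-0.0003,-0.0002,0.013],[0,0,0]],[[-0.0003,-0.0002,0.015],[0,0,0]]]' 
python3 -m jog '[[[0,0,0.001],[0,0,0]],[[0,0,0.002],[0,0,0]],[[0,0,0.003],[0,0,0]],[[0,0,0.003],[0,0,0]]]'
```

```text
t: 9.25
tool_pos: [0.5193, -0.1777, 0.1189]
tool_rot: [3.138, -0.105, 0.006]
contact_force: [-4.3, 3.0, 7.3]
opening: 0.0167
grip_force: 102.4
t: 9.65
tool_pos: [0.5194, -0.1777, 0.1173]
tool_rot: [3.138, -0.105, 0.006]
contact_force: [-5.8, 2.5, 8.6]
opening: 0.0166
grip_force: 102.5
```

```bash
python3 -m jog '[[[-0.0004,-0.0002,0.001],[0,0,0]],[[-0.0007,-0.0004,0.002],[0,0,0]],[[-0.0007,-0.0004,0.003],[0,0,0]],[[-0.0007,-0.0004,0.004],[0,0,0]],[[-0.0007,-0.0004,0.004],[0,0,0]]]' 
python3 -m jog '[[[0,0,0.001],[0,0,0]],[[0,0,0.0015],[0,0,0]],[[0,0,0.002],[0,0,0]],[[0,0,0.002],[0,0,0]]]'
```

```text
t: 10.15
tool_pos: [0.5193, -0.1776, 0.1143]
tool_rot: [3.137, -0.105, 0.008]
contact_force: [-5.8, 4.1, 10.7]
opening: 0.0167
grip_force: 102.9
t: 10.55
tool_pos: [0.5195, -0.1777, 0.1134]
tool_rot: [3.137, -0.105, 0.008]
contact_force: [-7.9, 3.9, 15.9]
opening: 0.0166
grip_force: 103.6
```

```bash
python3 -m jog '[[[-0.0003,-0.0002,0.001],[0,0,0]],[[-0.0006,-0.0003,0.002],[0,0,0]],[[-0.0006,-0.0003,0.003],[0,0,0]],[[-0.0006,-0.0003,0.003],[0,0,0]]]' 
python3 h.py .519 -.1777 .113 -.067
```

```text
t: 10.95
tool_pos: [0.5198, -0.1778, 0.1134]
tool_rot: [3.136, -0.105, 0.011]
contact_force: [-13.1, 6.1, 27.9]
opening: 0.0166
grip_force: 105.5
t 10.95 pos [ 0.5198 -0.1778  0.1134] yaw -0.0667 q6 1.17 | shift [-0.0008 -0.      0.0003] turn [ 0.0036 -0.0068  0.0003] F [-13.1   6.1  27.9] open 0.0166 grip 105.5
```

z stays put at 0.1134 while the force rises, so the shoulder is on the face. I relieve the side load and tilt, then take a look.

```bash
python3 -m jog '[[[-0.0006,-0.0003,0],[0.002,-0.003,0]],[[-0.0012,-0.0006,0],[0.0036,-0.0065,0]],[[-0.0012,-0.0006,0],[0.0036,-0.0065,0]],[[-0.0012,-0.0006,0],[0.0036,-0.0065,0]]]' 
python3 h.py .519 -.1777 .113 -.067
python3 - <<'E'
from h import *
d=grab("wrist"); g=d["image"]; s=grab("scene"); c=proj(s,[.519,-.178,.1]).astype(int)
a=cv2.resize(g[170:320,220:420],(400,300),interpolation=cv2.INTER_CUBIC)
b=cv2.resize(s["image"][c[1]-40:c[1]+35,c[0]-50:c[0]+50],(400,300),interpolation=cv2.INTER_CUBIC)
cv2.imwrite("pics/end.png",np.hstack([a,b]))
E
```

```text
t: 11.35
tool_pos: [0.5197, -0.1778, 0.1133]
tool_rot: [3.138, -0.105, 0.006]
contact_force: [-9.9, 4.1, 23.8]
opening: 0.0171
grip_force: 104.7
t 11.35 pos [ 0.5197 -0.1778  0.1133] yaw -0.0668 q6 1.17 | shift [-0.0007 -0.      0.0003] turn [ 0.0017 -0.0038  0.0002] F [-9.9  4.1 23.8] open 0.0171 grip 104.7
```

View pics/end.png

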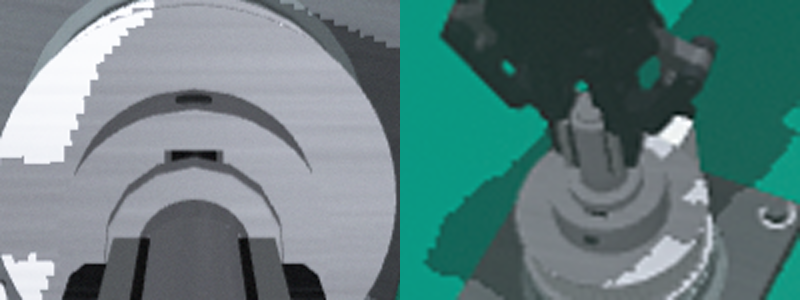

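The left half shows the collar flat on the hub face, with the key in the keyway just outside it at (194,156). The right half shows the shaft upright with no gap. The push is about 24 N and steady, so I hand the job in.

```bash
python3 -m jog '[[[0,0,0.0005],[0,0,0]],[[0,0,0.0005],[0,0,0]],[[0,0,0.0005],[0,0,0]],[[0,0,0.0005],[0,0,0]],[[0,0,0.0005],[0,0,0]]]' 
python3 -c "from station import job; print(job.finish_job())"
```

```text
t: 11.95
tool_pos: [0.5198, -0.1778, 0.1133]
tool_rot: [3.138, -0.105, 0.006]
contact_force: [-10.6, 5.3, 26.3]
opening: 0.0167
grip_force: 105.0
the job is handed in; nothing more can be done
None
```

The keyed drive shaft is in the pulley bore with its key in the keyway and its shoulder on the hub face; I handed in at 11.95 s with the gripper still holding it upright and pressing down with about 26 N.

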